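# Shut and latch the fossil specimen tray

### The job

The specimen tray has been left open. Lift the gravity latch bar by its ball knob, push the tray in so that the bar's tooth passes over the front block of the keeper, and let the tooth drop fully into the keeper's notch, so that the tray is latched. Work gently and by feel: never press or ram the bar hard against the keeper (12 N is too much), and leave the things lying around where they are.

Things in the scene. Friction and masses are not known exactly. Their poses are not given: they have to be found in the camera images.
- case: Grey sheet-steel specimen case fixed to the table, 200 long (x) x 220 wide (y) x 80 mm high, open at the front. Origin: centre of its underside; x points into the case (open front edge at x = -100 mm), y left, z up. 'Case' coordinates below are in this frame. A steel keeper is bolted on its top on the centre line y = 0.
- keeper_slot (a point): Mean place of the keeper: a point on the case top, case x 45, z 80 mm. Keeper along +x, 36 mm wide: blunt front block 26 long (top at case z 98), notch 13 long (floor z 84), rear stop with a rubber buffer (top z 115, gives 1 mm per 8 N). Bolted in slots, its notch middle is up to 16 mm before or behind, unmeasured. By feel: the raised tooth meets the buffer, then is over the notch.
- tray (a joint): How far the tray is drawn out of the case (m): 0 = as far in as it can go, growing towards the case's -x, at most 0.120. Runners drag with about 2 N; it stays where left. It carries the latch pivot, at case x = -104 mm minus this value, y = 0, z = 106 mm. When latched it reads 0.004 to 0.040, depending on the keeper: the front panel rightly stands that far proud.
- latch: Steel gravity latch bar 16 wide x 12 high x 176 mm long, 240 g, hinged on the tray front, lying level over the case top along the case's +x. Origin: on its pivot at mid-height; x along the bar to its free end, z up when level. The free end swings up freely (to 0.7 rad) and falls back by its weight to a stop at level. It travels with the tray.
- latch_knob (a point): Centre of the black ball knob, 24 mm diameter, on a 10 mm stem on the bar; latch frame x 95, z 32 mm; 138 mm above the table when the bar is level. Ball's underside is 14 mm above the bar's top. Pinched from above with the fingers closing along the case's y, it lets the bar swing between the pads.
- latch_tooth (a point): Middle of the lower end of the tooth under the bar's free end: 10 mm long (x), 16 wide, reaching 14 mm below the bar; latch frame x 171, z -20 mm. At case z = 86 mm when the bar is level: it must rise over 12 mm to pass over the keeper's front block, and less than 29 mm to meet the buffer.
- vertebra: Loose brown vertebra chunk about 55 x 50 x 22 mm, lying on the case top beside the keeper; leave it alone. Origin: middle of the underside of its round part.
- vial: Loose glass specimen vial, 28 mm diameter, 69 mm tall, black screw cap, standing beside the case; leave it alone. Origin: centre of its underside.
- brush: Loose brush 160 mm long lying beside the case; leave it alone.
- fragment: Loose brown bone fragment 46 x 30 x 26 mm beside the case; leave it alone. Origin: centre of its underside.
- magnifier: Brass magnifier on a short stand, foot 70 mm in diameter, 94 mm tall; leave it alone. Origin: centre of its underside.
- jar: Closed jar 48 mm in diameter, 75 mm tall; leave it alone. Origin: centre of its underside.

How it is judged:
By the outcome, as a careful person would: the job done as asked, in the order asked, and still so for the second after the job is handed in, with the robot touching nothing.
It also fails if it takes over 48 s, if anything falls off the work surface, if the arm or the gripper's body presses on something with over 40 N, if the wrist force passes 120 N, or if a joint passes its speed limit or range.

### The arm

A 7-joint arm with a two-finger parallel gripper is mounted at the origin on the work surface. World frame = base frame: x ahead of the robot, y to its left, z up, the work surface at z = 0. Lengths are in m, angles in rad, forces in N, time in s.
With the tool pointing down it reaches from about 0.425 to 0.875 m from the base axis. Payload 8.4 kg.
Tool frame: the origin (TCP) lies midway between the tips of the shut fingers; the grasp point (between the pads) lies 19 mm behind it; z points along the fingers, y is the line along which they close (so a half turn about z gives the same grasp; the last joint's range is limited). The gripper opens to 87 mm and grips with 3 to 60 N. Pads are 19 mm wide; open, the fingers measure 117 mm over their backs; the gripper's body (75 mm by 190 mm) begins 51 mm behind the grasp point.
Start: joints at [-1.415, 0.333, 0.04, 1.465, -0.013, 1.343, -0.059], TCP at [0.164, 0.629, 0.223] pointing down, gripper open.
Joint ranges: [-2.58, 2.58], [-0.38, 2.09], [-1.3, 1.39], [0.25, 2.4], [-1.5, 4.64], [0.08, 2.09], [-2.65, 2.65]. Speed limits (rad/s): [2.22, 2.22, 2.79, 2.79, 3.14, 3.14, 3.14].

### API

Orientations are given as a rotation vector (axis times angle).
In Python, from cell import monitor, eyes, order gives the robot as it stands.
- The arm moves only by the shell command python3 -m pendant 'ROWS' [OPENING]. ROWS is JSON, one flat list of numbers, 6 for each row, row after row: the shift along the tool's x, y, z in units of 40 mm (1.0 is 40 mm), then the turn, a rotation vector about the tool's x, y, z in units of 10 degrees (1.0 is 10 degrees). In form: [x, y, z, rx, ry, rz, x, y, z, rx, ry, rz, ...]. A call has 1 to 12 rows; each row shifts and turns the commanded pose from where the row before left it, along the tool's axes as they then stand; what a row does not reach is not made up. A row lasts 1/8 s, in which the tool goes at most 62.5 mm and 10.7 degrees, less where a joint would pass 70% of its speed; a pose out of reach is approached as far as the arm can. A call is refused whole if a number of a shift passes 1 or a number of a turn 1, either way. A call with a gripper value outside its range is refused whole. OPENING is the finger opening in mm, from 0 to 87, set as the call begins (- or left out, the last holds). The fingers move at their own pace and stop on an object; the grip force is fixed at half the most. Time passes only in rows, so rows that do not move let the fingers close. It gives the time, the measured TCP pose, the force, the opening and the grip force at its end, in the units of the state.
- monitor.state(): the state, without advancing time (a new reading comes with each control period).
- eyes.capture(name): name is "scene" or "top"; returns a dict with "image" (400x640x3 uint8, red, green, blue), "vfov" (degrees; the focal length in pixels is half the picture's height over the tangent of half this angle, whatever the lens; pixels are square), "cx", "cy" (the principal point, pixels), "pose" (4x4, takes a point from camera to world coordinates). Camera axes: x right, y down, z forward; pixel columns grow to the right and rows downward; lengths in m; the calibration is good to about 2 mm. A picture is of the moment at which its call begins. There is no depth.
- order.job_done(): hands the job in; it is judged then, once.
The state is a dict: "clock": time; "joint_positions": joint angles; "qvel": joint speeds; "joint_efforts": joint torques, N m; "tcp_pos": TCP position; "tcp_rot": TCP orientation; "wrist_force": force on the tool from outside, world axes, zero at the start; "wrist_torque": the same for the moment, N m; "opening": finger opening in m; "finger_force": force on a finger pad.
Only numpy, scipy, OpenCV 4.12 (cv2) and the standard library are available. Lean on these libraries where they do the work, as an engineer would, in place of code of your own. Each camera call takes 0.05 s, during which the arm holds its last target. There are 200 camera calls.

## Working session

There is one attempt and no reset: what is moved stays moved. The work goes in short steps, Python scripts to look and compute and a shell command to move; the robot and the scene stay as the last step left them, time stands still between calls to the robot, and variables do not carry over. Pictures are saved under pics/ and viewed, at most 10 in all, crops included, and the job is handed in when it is done.

```bash
ls; mkdir -p pics; python3 - <<'E'
from cell import monitor, eyes
import cv2,numpy as np
for n in("scene","top"):
    c=eyes.capture(n); cv2.imwrite(f"pics/{n}0.png",c["image"][:,:,::-1]); print(n,c["vfov"],c["cx"],c["cy"],np.round(c["pose"],4).tolist())
s=monitor.state(); print({k:np.round(v,4).tolist() for k,v in s.items()})
E
```

```text
pics
scene 51.94275030896769 319.10586373384945 200.67356843210575 [[-0.7901, 0.4405, -0.4262, 1.1635], [0.6129, 0.5668, -0.5505, 0.7304], [-0.0009, -0.6962, -0.7178, 1.0552], [0.0, 0.0, 0.0, 1.0]]
top 55.67115191545312 324.6070308118149 196.6273087337146 [[-0.1876, -0.9616, 0.2006, 0.4218], [-0.9823, 0.1838, -0.0375, 0.0169], [-0.0008, -0.204, -0.979, 1.0981], [0.0, 0.0, 0.0, 1.0]]
{'clock': 0.1, 'joint_positions': [-1.4152, 0.3338, 0.0399, 1.4662, -0.0134, 1.3433, -0.0585], 'qvel': [-0.0024, -0.0016, 0.0012, -0.0027, -0.0, -0.0, -0.0006], 'joint_efforts': [0.0036, -65.782, 1.3397, -40.4709, -0.0597, 0.041, 0.0], 'tcp_pos': [0.1638, 0.6286, 0.2218], 'tcp_rot': [-0.3992, -3.1161, 0.0023], 'wrist_force': [-0.1723, 0.4108, -0.2289], 'wrist_torque': [-0.0389, 0.0079, -0.0209], 'finger_force': 0.0, 'opening': 0.0871}
```

View pics/scene0.png

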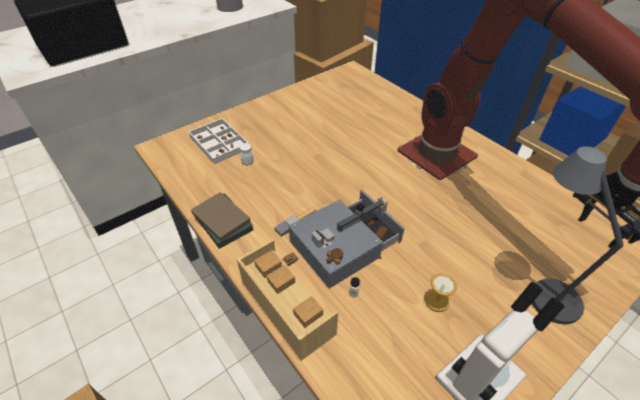

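View pics/top0.png

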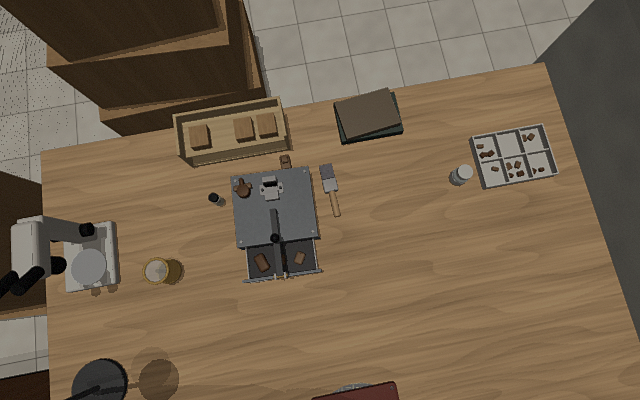

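The scene view shows the open case near (335,235). The top view shows the case top at about (232–318, 168–248), with the knob near (275,238) and the keeper near (270,185). Next I'll zoom in on both.

```bash
python3 - <<'E'
import cv2
a=cv2.imread("pics/top0.png")[140:300,190:360]; b=cv2.imread("pics/scene0.png")[170:300,270:420]
cv2.imwrite("pics/ct.png",cv2.resize(a,None,fx=3.6,fy=3.6,interpolation=3)); cv2.imwrite("pics/cs.png",cv2.resize(b,None,fx=4.5,fy=4.5,interpolation=3))
E
```

```text
(no output)
```

View pics/ct.png

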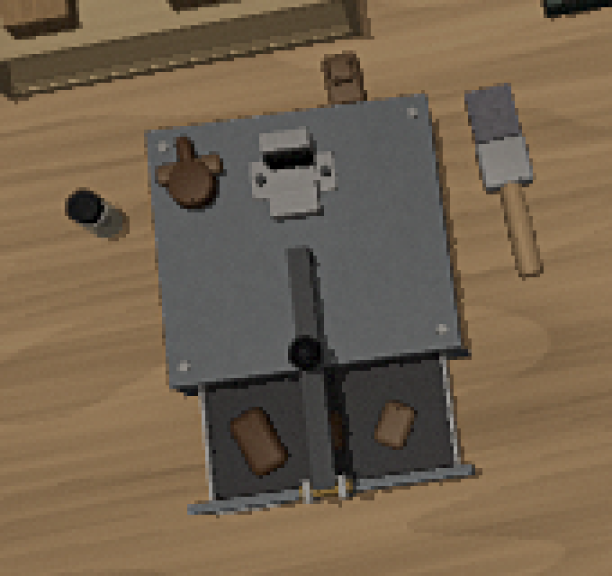

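View pics/cs.png

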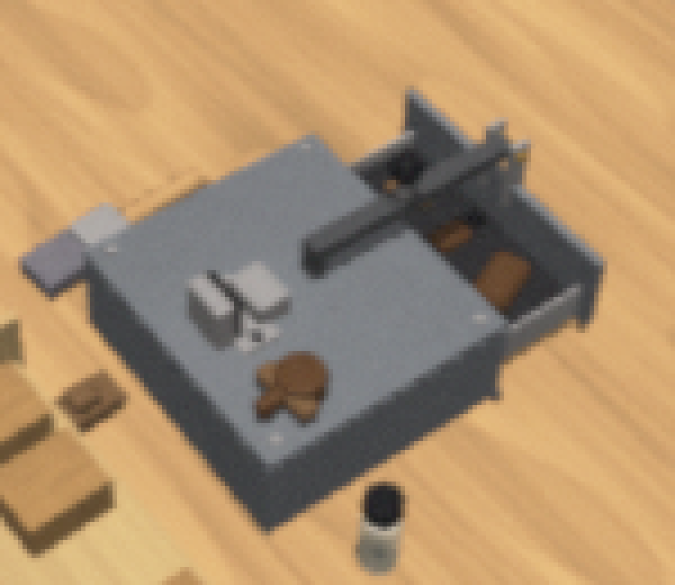

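The top crop shows the knob centred at about (275,238) and the bar's free end at (273,210). The keeper's front block ends near y=199, its notch is at about (270,184), and the case top corners are at about (231,176), (309,166), (320,237) and (238,248). Now I'll measure.

```bash
cat > h.py <<'E'
import numpy as np,cv2
from scipy.spatial.transform import Rotation as R
def ray(c,uv):
    f=c["image"].shape[0]/2/np.tan(np.radians(c["vfov"])/2); P=np.array(c["pose"])
    return P[:3,3],P[:3,:3]@np.array([(uv[0]-c["cx"])/f,(uv[1]-c["cy"])/f,1])
def onz(c,uv,z):
    o,d=ray(c,uv); return o+d*(z-o[2])/d[2]
def knob(c,box):
    x0,y0,x1,y1=box; g=c["image"][y0:y1,x0:x1].max(2)
    n,l,s,ce=cv2.connectedComponentsWithStats((g<45).astype(np.uint8)); 
    return [(s[i].tolist(),(ce[i]+[x0,y0]).round(2).tolist()) for i in range(1,n) if s[i,4]>12]
E
python3 - <<'E'
from h import *; from cell import eyes,monitor
c=eyes.capture("top"); s=eyes.capture("scene")
print("top",knob(c,(262,225,288,250))); print("scene",knob(s,(345,195,385,225)))
X=lambda u,v:(190+u/3.6,140+v/3.6)
for n,u,v,z in [("knob",305,352,.138),("c1",147,130,.08),("c2",428,95,.08),("c3",467,348,.08),("c4",172,388,.08),("s1",162,147,.08),("s2",412,112,.08),("s3",442,329,.08),("s4",184,366,.08),("barend",299,250,.112),("pivot",321,490,.112),("kfront",297,215,.098),("kfronttop",292,168,.098),("stopfront",287,150,.115),("stopback",285,131,.115),("panelL",190,510,.08),("panelR",475,470,.08)]:
    print(n,onz(c,X(u,v),z).round(4))
Rm=R.from_rotvec(monitor.state()["tcp_rot"]).as_matrix(); print(Rm.round(3))
E
```

```text
top [([0, 0, 26, 25, 187], [276.37, 240.33])]
scene [([11, 9, 8, 7, 36], [359.5, 207.17]), ([26, 22, 7, 4, 18], [374.56, 218.28])]
knob [0.5377 0.1241 0.138 ]
c1 [0.7365 0.2228 0.08  ]
c2 [0.7234 0.0048 0.08  ]
c3 [0.525  0.0113 0.08  ]
c4 [0.5369 0.2318 0.08  ]
s1 [0.7209 0.2133 0.08  ]
s2 [0.7123 0.0194 0.08  ]
s3 [0.5424 0.0271 0.08  ]
s4 [0.5513 0.2207 0.08  ]
barend [0.6155 0.1193 0.112 ]
pivot [0.4424 0.1316 0.112 ]
kfront [0.6447 0.1179 0.098 ]
kfronttop [0.6811 0.1159 0.098 ]
stopfront [0.6909 0.1157 0.115 ]
stopback [0.7056 0.1148 0.115 ]
panelL [0.4469 0.2314 0.08  ]
panelR [0.436  0.0221 0.08  ]
[[-0.968  0.252 -0.   ]
 [ 0.252  0.968 -0.001]
 [-0.    -0.001 -1.   ]]
```

```bash
python3 - <<'E'
from h import *; from cell import eyes,monitor
c=eyes.capture("top"); s=eyes.capture("scene")
def proj(c,p):
    P=np.linalg.inv(c["pose"]);f=200/np.tan(np.radians(c["vfov"])/2);q=P[:3,:3]@p+P[:3,3];return (f*q[:2]/q[2]+[c["cx"],c["cy"]]).round(1)
for p in [(.164,.629,.223),(.164,.629,.4),(.164,.629,0),(.538,.124,.138)]: print(p,proj(c,np.array(p)),proj(s,np.array(p)))
print("knob scene",onz(s,(359.5,207.17),.138).round(4))
for n,uv in [("lampbase",(557,300)),("micro",(480,375)),("magn",(437,300))]: print(n,onz(s,uv,0).round(3))
for n,uv in [("lampdisc",(100,382)),("shadowdisc",(158,380)),("micro",(90,255)),("magn",(160,271))]: print(n,onz(c,uv,0).round(3))
def tri(a,b):
    o,d=ray(c,a);p,e=ray(s,b);t=np.linalg.lstsq(np.c_[d,-e],p-o,rcond=None)[0];return (o+d*t[0]).round(3),np.linalg.norm(o+d*t[0]-p-e*t[1]).round(3)
print("knobtri",tri((274.7,237.8),(359.5,207.17)))
E
```

```text
(0.164, 0.629, 0.223) [ 57.1 457.7] [596.2 231.7]
(0.164, 0.629, 0.4) [-19.1 509.5] [633.1 182.7]
(0.164, 0.629, 0) [115.6 417.9] [560.5 279.2]
(0.538, 0.124, 0.138) [274.7 237.7] [359.4 207. ]
knob scene [0.5382 0.1248 0.138 ]
lampbase [0.238 0.661 0.   ]
micro [0.592 0.658 0.   ]
magn [0.513 0.448 0.   ]
lampdisc [0.26  0.663 0.   ]
shadowdisc [0.236 0.51  0.   ]
micro [0.605 0.668 0.   ]
magn [0.522 0.475 0.   ]
knobtri (array([0.538, 0.124, 0.137]), np.float64(0.0))
```

```bash
python3 - <<'E'
import cv2
cv2.imwrite("pics/lamp.png",cv2.resize(cv2.imread("pics/scene0.png")[0:400,390:640],None,fx=1.5,fy=1.5))
E
```

```text
(no output)
```

View pics/lamp.png

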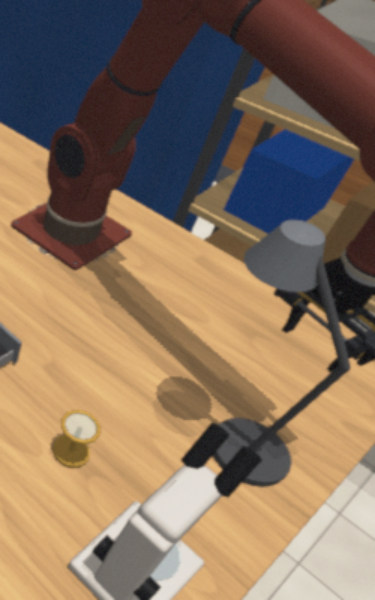

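The two-view knob fix (0.538, 0.124, 0.137) agrees with the given 0.138 height. The view also shows a desk lamp beside the gripper: base at about (0.25,0.66), head near (0.24,0.54,0.43). I'll back away from it, rise above it, then cross over.

```bash
python3 -m pendant '[0.8,0,0,0,0,0, 0.8,0,0,0,0,0, 0,0,-0.8,0,0,0, 0,0,-1,0,0,0, 0,0,-1,0,0,0, 0,0,-1,0,0,0, 0,0,-1,0,0,0, 0,0,-1,0,0,0, 0,0,-1,0,0,0, 0,0,0,0,0,0]' 50; python3 - <<'E'
from cell import eyes,monitor
import cv2
c=eyes.capture("scene"); cv2.imwrite("pics/s1.png",c["image"][:,:,::-1]); print(monitor.state()["joint_positions"])
E
```

```text
clock: 1.55
tcp_pos: [0.102, 0.6456, 0.4979]
tcp_rot: [-0.399, -3.116, -0.008]
wrist_force: [0.9, -0.4, -0.7]
opening: 0.0502
finger_force: 0.0
[-1.50363656  0.3736588   0.03657962  0.86033761 -0.01406902  1.90554475
 -0.1583274 ]
```

View pics/s1.png

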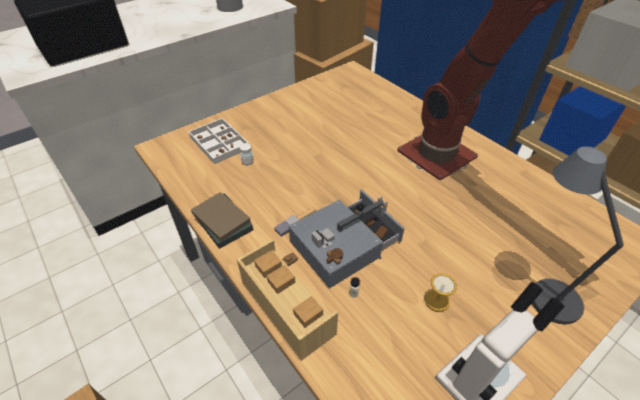

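```bash
python3 -m pendant '[-0.22,-0.85,0,0,0,0, -0.22,-0.85,0,0,0,0, -0.22,-0.85,0,0,0,0, -0.22,-0.85,0,0,0,0, -0.92,-0.3,0,0,0,0, -0.92,-0.3,0,0,0,0, -0.92,-0.3,0,0,0,0, -0.92,-0.3,0,0,0,0, -0.92,-0.3,0,0,0,0, -0.92,-0.3,0,0,0,0, -0.92,-0.3,0,0,0,0, 0,0,0,0,0,0]'; cat > go.py <<'E'
import sys; from h import *; from cell import monitor
s=monitor.state(); Rm=R.from_rotvec(s["tcp_rot"]).as_matrix(); yaw=-.0454
e=np.array([np.cos(yaw),np.sin(yaw),0]); n=np.array([-e[1],e[0],0])
if len(sys.argv)>1:
    t=np.array([float(a) for a in sys.argv[1:4]]); print("shift units",(Rm.T@(t-s["tcp_pos"])/.04).round(3))
Rd=np.c_[np.cross(n,[0,0,-1]),n,[0,0,-1]]
print("turn units",np.degrees(R.from_matrix(Rm.T@Rd).as_rotvec()/10).round(3),"case tcp",((s["tcp_pos"]-[.6304,.1177,0])@np.c_[e,n,[0,0,1]]).round(4),"F case",(np.array(s["wrist_force"])@np.c_[e,n,[0,0,1]]).round(2),"j",np.round(s["joint_positions"],2))
E
python3 go.py .538 .124 .25
```

```text
clock: 3.1
tcp_pos: [0.3321, 0.3561, 0.4935]
tcp_rot: [-0.408, -3.115, 0.002]
wrist_force: [-0.0, 0.9, 0.4]
opening: 0.0496
finger_force: 0.0
shift units [-6.469 -4.271  6.094]
turn units [-9.000e-03 -1.000e-03 -1.232e+00] case tcp [-0.3089  0.2246  0.4935] F case [-0.08  0.87  0.4 ] j [-1.21 -0.01  0.3   1.32  0.01  1.84  0.4 ]
```

```bash
python3 -m pendant '[-0.92,-0.61,0.8,0,0,0, -0.92,-0.61,0.8,0,0,0, -0.92,-0.61,0.8,0,0,0, -0.92,-0.61,0.8,0,0,0, -0.92,-0.61,0.8,0,0,0, -0.92,-0.61,0.8,0,0,0, -0.92,-0.61,0.8,0,0,0, 0,0,0,0,0,-0.6, 0,0,0,0,0,-0.6, 0,0,0,0,0,0, 0,0,0,0,0,0]'; python3 go.py .5375 .1235 .17
```

```text
clock: 4.47
tcp_pos: [0.5355, 0.1287, 0.2701]
tcp_rot: [-0.074, -3.14, -0.0]
wrist_force: [-0.1, -0.2, 0.5]
opening: 0.0499
finger_force: 0.0
shift units [-0.057 -0.128  2.504]
turn units [-0.    -0.004 -0.009] case tcp [-0.0953  0.0067  0.2701] F case [-0.11 -0.2   0.54] j [-0.88  0.11  0.61  1.66 -0.06  1.39  1.27]
```

```bash
python3 -m pendant '[-0.057,-0.128,0.5,0,0,0, 0,0,0.7,0,0,0, 0,0,0.7,0,0,0, 0,0,0.6,0,0,0, 0,0,0.4,0,0,0, 0,0,0.4,0,0,0, 0,0,0.4,0,0,0, 0,0,0,0,0,0]'; python3 go.py .5377 .1238 .119
```

```text
clock: 5.48
tcp_pos: [0.5374, 0.1228, 0.1214]
tcp_rot: [-0.071, -3.139, 0.002]
wrist_force: [-0.1, 0.4, 0.6]
opening: 0.0502
finger_force: 0.0
shift units [-0.007  0.025  0.06 ]
turn units [-0.006 -0.01  -0.001] case tcp [-0.0932  0.0009  0.1214] F case [-0.1   0.39  0.6 ] j [-0.83  0.24  0.61  1.86 -0.15  1.1   1.35]
```

```bash
python3 -m pendant '[0,0.025,0.05,0,0,0, 0,0,0,0,0,0, 0,0,0,0,0,0, 0,0,0,0,0,0, 0,0,0,0,0,0]' 10; python3 go.py; python3 - <<'E'
from cell import eyes
import cv2
c=eyes.capture("top"); cv2.imwrite("pics/t2.png",cv2.resize(c["image"][140:300,190:360,::-1],None,fx=3.4,fy=3.4,interpolation=2))
E
```

```text
clock: 6.1
tcp_pos: [0.5384, 0.1248, 0.1209]
tcp_rot: [0.07, 3.14, 0.002]
wrist_force: [0.3, 4.3, 1.4]
opening: 0.0223
finger_force: 30.0
turn units [0.006 0.004 0.004] case tcp [-0.0923  0.003   0.1209] F case [0.07 4.31 1.43] j [-0.83  0.24  0.6   1.86 -0.15  1.09  1.35]
```

View pics/t2.png

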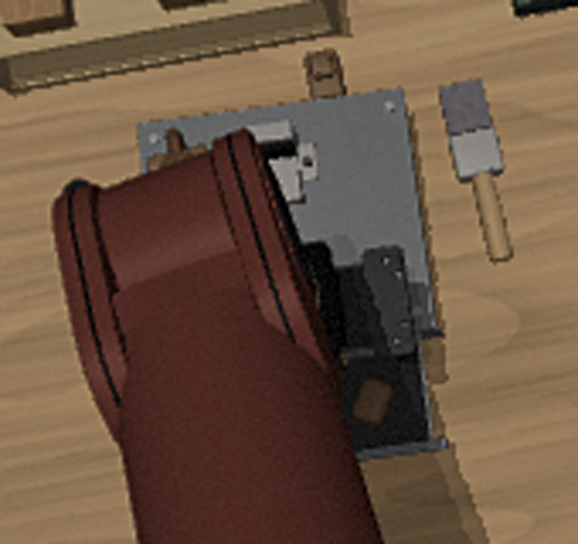

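Fingers hold the knob (opening 22 mm, 30 N), and the view shows the gripper over it at crop (320,270). Lift next: about 11 mm up along the bar's arc.

```bash
python3 -m pendant '[0,0.03,0,0,0,0, 0.02,0,-0.07,0,0,0, 0.03,0,-0.07,0,0,0, 0.03,0,-0.07,0,0,0, 0.03,0,-0.065,0,0,0, 0,0,0,0,0,0, 0,0,0,0,0,0]'; python3 go.py
```

```text
clock: 7.02
tcp_pos: [0.5337, 0.1251, 0.1314]
tcp_rot: [-0.072, -3.141, 0.001]
wrist_force: [1.8, -0.2, -3.5]
opening: 0.0224
finger_force: 30.0
turn units [-0.002 -0.001 -0.001] case tcp [-0.0969  0.003   0.1314] F case [ 1.85 -0.1  -3.54] j [-0.84  0.22  0.61  1.85 -0.14  1.11  1.34]
```

```bash
python3 -m pendant '[-0.1,0,0,0,0,0, -0.1,0,0,0,0,0, -0.1,0,0,0,0,0, -0.1,0,0,0,0,0, -0.1,0,0,0,0,0, 0,0,0,0,0,0]'; python3 go.py; python3 - <<'E'
from cell import eyes
import cv2
c=eyes.capture("scene"); cv2.imwrite("pics/s3.png",cv2.resize(c["image"][170:290,280:420,::-1],None,fx=4.5,fy=4.5,interpolation=2))
E
```

```text
clock: 7.78
tcp_pos: [0.5544, 0.1242, 0.1317]
tcp_rot: [0.072, 3.14, -0.001]
wrist_force: [-1.1, -1.5, -4.2]
opening: 0.0219
finger_force: 30.0
turn units [-0.002  0.005 -0.002] case tcp [-0.0762  0.0031  0.1317] F case [-1.05 -1.51 -4.17] j [-0.82  0.26  0.61  1.81 -0.16  1.12  1.37]
```

View pics/s3.png

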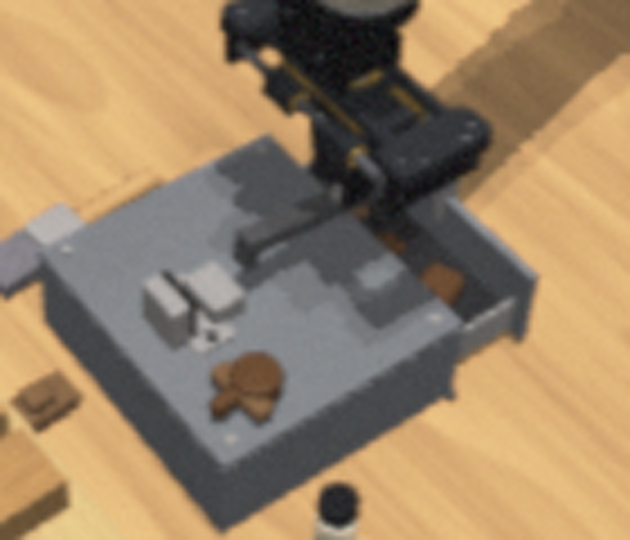

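The view shows the bar tilted up with its tooth end at crop (243,250), about 20 px short of the keeper block. Next is a check of the tooth height in the case's centre plane.

```bash
python3 - <<'E'
from h import *; from cell import eyes
c=eyes.capture("scene"); yaw=-.0454
e=np.array([np.cos(yaw),np.sin(yaw),0]); n=np.array([-e[1],e[0],0]); C=np.array([.6304,.1177,0])
def pl(u,v,y):
    o,d=ray(c,(280+u/4.5,170+v/4.5)); t=(y-(o-C)@n)/(d@n); p=o+t*d-C; return (p@e).round(4),p[2].round(4)
print("tooth low/top front left corner",pl(243,271,.008),pl(240,236,.008), "low right",pl(257,265,.008))
M=c["image"]
for nm,u,v,z in [("block top front-left",245,297,.098),("block top front-right",212,262,.098),("block back-left",212,318,.098),("block back-right",180,279,.098),("stop top back",143,290,.115)]:
    p=onz(c,(280+u/4.5,170+v/4.5),z)-C; print(nm,(p@e).round(4),(p@n).round(4))
E
```

```text
tooth low/top front left corner (np.float64(0.0075), np.float64(0.1021)) (np.float64(0.0112), np.float64(0.1402)) low right (np.float64(-0.0043), np.float64(0.1002))
block top front-left 0.0178 0.0242
block top front-right 0.0178 -0.0132
block back-left 0.0462 0.0259
block back-right 0.0442 -0.0135
stop top back 0.0776 -0.0083
```

```bash
python3 -m pendant '[0.01,0,-0.03,0,0,0, 0,0,-0.015,0,0,0, -0.075,0,0,0,0,0, -0.075,0,0,0,0,0, -0.075,0,0,0,0,0, -0.075,0,0,0,0,0, -0.075,0,0,0,0,0, -0.075,0,0,0,0,0, -0.075,0,0,0,0,0, 0,0,0,0,0,0]'; python3 go.py
```

```text
clock: 9.12
tcp_pos: [0.5749, 0.1233, 0.1335]
tcp_rot: [0.072, 3.14, -0.0]
wrist_force: [-0.7, -4.6, -4.2]
opening: 0.0222
finger_force: 30.0
turn units [-0.001  0.004 -0.001] case tcp [-0.0557  0.0031  0.1335] F case [-0.46 -4.63 -4.2 ] j [-0.79  0.3   0.61  1.76 -0.19  1.14  1.4 ]
```

```bash
python3 -m pendant '[-0.05,-0.03,0,0,0,0, -0.05,-0.005,0,0,0,0, -0.05,-0.003,0,0,0,0, -0.05,-0.003,0,0,0,0, -0.05,-0.003,0,0,0,0, -0.05,-0.003,0,0,0,0, -0.05,-0.003,0,0,0,0, 0,0,0,0,0,0]'; python3 go.py
```

```text
clock: 10.12
tcp_pos: [0.5886, 0.1224, 0.1335]
tcp_rot: [0.069, 3.14, 0.002]
wrist_force: [-0.8, 5.8, -3.6]
opening: 0.0223
finger_force: 30.0
turn units [0.008 0.004 0.007] case tcp [-0.042   0.0028  0.1335] F case [-1.02  5.79 -3.59] j [-0.77  0.33  0.61  1.73 -0.21  1.15  1.42]
```

```bash
python3 -m pendant '[-0.025,0.015,0,0,0,0, -0.025,0,0,0,0,0, -0.025,0,0,0,0,0, -0.025,0,0,0,0,0, -0.025,0,0,0,0,0, -0.025,0,0,0,0,0, 0,0,0,0,0,0]'; python3 go.py
```

```text
clock: 11.0
tcp_pos: [0.5944, 0.1221, 0.1334]
tcp_rot: [0.07, 3.141, 0.001]
wrist_force: [-1.2, 5.6, -4.7]
opening: 0.0221
finger_force: 30.0
turn units [0.005 0.002 0.004] case tcp [-0.0361  0.0028  0.1334] F case [-1.49  5.59 -4.68] j [-0.76  0.34  0.6   1.71 -0.21  1.15  1.43]
```

```bash
python3 -m pendant '[-0.025,0,0,0,0,0, -0.025,0,0,0,0,0, -0.025,0,0,0,0,0, 0,0,0,0,0,0]'; python3 go.py
```

```text
clock: 11.5
tcp_pos: [0.5974, 0.122, 0.1334]
tcp_rot: [0.07, 3.141, 0.001]
wrist_force: [-1.8, 5.5, -4.9]
opening: 0.0221
finger_force: 30.0
turn units [0.005 0.002 0.004] case tcp [-0.0331  0.0028  0.1334] F case [-2.04  5.42 -4.91] j [-0.76  0.35  0.6   1.7  -0.22  1.15  1.43]
```

```bash
python3 -m pendant '[-0.02,0.015,0,0,0,0, -0.02,0,0,0,0,0, -0.015,0,0,0,0,0, 0,0,0,0,0,0]'; python3 go.py
```

```text
clock: 12.0
tcp_pos: [0.5996, 0.1219, 0.1334]
tcp_rot: [0.071, 3.141, 0.0]
wrist_force: [-1.2, 4.0, -4.2]
opening: 0.0223
finger_force: 30.0
turn units [0.002 0.001 0.001] case tcp [-0.031   0.0028  0.1334] F case [-1.33  3.92 -4.17] j [-0.76  0.36  0.6   1.7  -0.22  1.16  1.43]
```

```bash
python3 -m pendant '[-0.02,0,0,0,0,0, -0.015,0,0,0,0,0, 0,0,0,0,0,0]'; python3 go.py
```

```text
clock: 12.38
tcp_pos: [0.6003, 0.1219, 0.1333]
tcp_rot: [-0.071, -3.139, -0.001]
wrist_force: [-4.9, 5.5, -2.5]
opening: 0.0219
finger_force: 30.0
turn units [ 0.002 -0.008  0.002] case tcp [-0.0303  0.0028  0.1333] F case [-5.12  5.23 -2.49] j [-0.76  0.36  0.6   1.7  -0.22  1.16  1.43]
```

The buffer contact is clear: axial force rose to 5 N and the tip stopped advancing, with the tooth front at case x ≈ 57, which matches the vision estimate. Now I'll back off slightly and lower along the arc.

```bash
python3 -m pendant '[0.035,0,0,0,0,0, 0,0,0,0,0,0]'; python3 go.py; python3 -m pendant '[-0.02,0,0.05,0,0,0, -0.025,0,0.05,0,0,0, -0.02,0,0.045,0,0,0, 0,0,0,0,0,0, 0,0,0,0,0,0]'; python3 go.py
```

```text
clock: 12.62
tcp_pos: [0.5997, 0.1219, 0.1335]
tcp_rot: [0.071, 3.14, 0.001]
wrist_force: [-1.1, 4.8, -5.2]
opening: 0.0224
finger_force: 30.0
turn units [0.002 0.003 0.001] case tcp [-0.0309  0.0028  0.1335] F case [-1.32  4.77 -5.23] j [-0.76  0.36  0.6   1.7  -0.22  1.15  1.43]
clock: 13.25
tcp_pos: [0.6023, 0.1218, 0.1277]
tcp_rot: [0.071, 3.14, 0.001]
wrist_force: [-1.6, 4.1, -4.7]
opening: 0.0222
finger_force: 30.0
turn units [0.002 0.003 0.001] case tcp [-0.0282  0.0028  0.1277] F case [-1.74  4.03 -4.73] j [-0.75  0.37  0.6   1.7  -0.23  1.15  1.44]
```

```bash
python3 -m pendant '[-0.02,0,0.05,0,0,0, -0.02,0,0.05,0,0,0, 0,0,0,0,0,0]'; python3 go.py;
```

```text
clock: 13.62
tcp_pos: [0.6039, 0.1217, 0.1237]
tcp_rot: [0.071, 3.14, 0.001]
wrist_force: [-1.9, 4.4, -3.4]
opening: 0.0224
finger_force: 30.0
turn units [0.002 0.002 0.001] case tcp [-0.0266  0.0028  0.1237] F case [-2.05  4.34 -3.37] j [-0.75  0.37  0.6   1.7  -0.23  1.14  1.44]
```

```bash
python3 -m pendant '[-0.01,0,0.03,0,0,0, -0.01,0,0.025,0,0,0, 0,0,0,0,0,0]'; python3 go.py;
```

```text
clock: 14.0
tcp_pos: [0.6047, 0.1216, 0.1217]
tcp_rot: [0.071, 3.14, 0.001]
wrist_force: [-1.9, 5.9, -2.1]
opening: 0.0221
finger_force: 30.0
turn units [0.002 0.003 0.001] case tcp [-0.0258  0.0028  0.1217] F case [-2.11  5.77 -2.05] j [-0.75  0.38  0.6   1.7  -0.23  1.14  1.44]
```

```bash
python3 -m pendant '[0,0,0.02,0,0,0, 0,0,0,0,0,0]'; python3 go.py; python3 -m pendant '[0,0,0,0,0,0, 0,0,0,0,0,0, 0,0,0,0,0,0, 0,0,0,0,0,0]' 50; python3 go.py
```

```text
clock: 14.25
tcp_pos: [0.6049, 0.1216, 0.1211]
tcp_rot: [0.071, 3.14, 0.001]
wrist_force: [-2.1, 5.3, -0.8]
opening: 0.0221
finger_force: 30.0
turn units [0.003 0.006 0.001] case tcp [-0.0256  0.0028  0.1211] F case [-2.32  5.2  -0.84] j [-0.75  0.38  0.6   1.7  -0.23  1.14  1.44]
clock: 14.75
tcp_pos: [0.6046, 0.1209, 0.1207]
tcp_rot: [0.072, 3.14, -0.001]
wrist_force: [-0.6, -0.3, 0.3]
opening: 0.0483
finger_force: 0.0
turn units [-0.002  0.002 -0.003] case tcp [-0.0259  0.002   0.1207] F case [-0.62 -0.33  0.31] j [-0.75  0.38  0.6   1.7  -0.23  1.14  1.44]
```

```bash
python3 -m pendant '[0,0,-0.3,0,0,0, 0,0,-0.5,0,0,0, 0,0,-0.7,0,0,0, 0,0,-0.8,0,0,0, 0.7,0,-0.7,0,0,0, 0.9,0,-0.5,0,0,0, 0.9,0,0,0,0,0, 0.3,0,0,0,0,0, 0,0,0,0,0,0]'; python3 - <<'E'
from cell import eyes
import cv2
c=eyes.capture("scene"); cv2.imwrite("pics/s4.png",cv2.resize(c["image"][160:290,270:420,::-1],None,fx=4.5,fy=4.5,interpolation=2))
E
```

```text
clock: 15.88
tcp_pos: [0.4927, 0.1266, 0.2616]
tcp_rot: [0.07, 3.14, 0.002]
wrist_force: [0.5, 0.0, 0.0]
opening: 0.0502
finger_force: 0.0
```

View pics/s4.png

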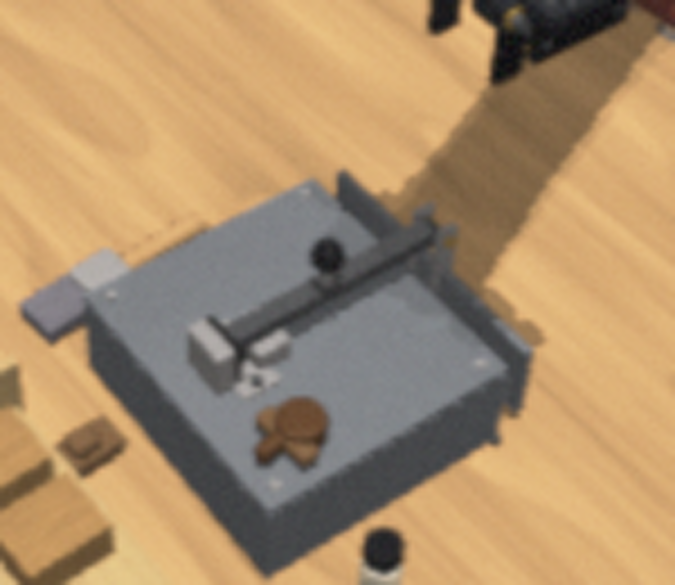

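The bar's end sits just before the rear stop at crop (235,340), the knob is at (327,255), and nothing else has moved. One last check is the knob height across the two views.

```bash
python3 - <<'E'
from h import *; from cell import eyes
c=eyes.capture("top"); s=eyes.capture("scene")
K=[k for k in knob(s,(332,205,354,226))]; T=[k for k in knob(c,(255,195,290,228))]; print(K,T)
b=max(K,key=lambda k:k[0][4])[1]
for a in [k[1] for k in T]:
    o,d=ray(c,a);p,e=ray(s,b);t=np.linalg.lstsq(np.c_[d,-e],p-o,rcond=None)[0];print((o+d*t[0]).round(4),np.linalg.norm(o+d*t[0]-p-e*t[1]).round(4))
print(onz(s,b,.138).round(4))
E
```

```text
[([8, 10, 6, 5, 22], [342.5, 217.27])] [([0, 5, 28, 28, 183], [266.71, 218.35]), ([12, 12, 10, 12, 82], [271.93, 212.54]), ([1, 19, 9, 14, 20], [260.1, 221.15])]
[0.5911 0.1366 0.135 ] 0.0191
[0.6038 0.1212 0.1335] 0.0007
[0.5856 0.1531 0.144 ] 0.0343
[0.606  0.1247 0.138 ]
```

```bash
python3 -c "from cell import order; print(order.job_done())"
```

```text
the job is handed in; nothing more can be done
None
```

The tray is pushed in and the job is handed in at about 16 s: the bar lies level with its tooth in the keeper's notch, the tray stands about 18 mm proud (inside the 4–40 mm latched range), buffer contact read about 5 N, and the loose items in the final view look undisturbed.

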